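# Refit the turntable bridge on its splined drive spindle

### The arm

A 6-joint arm with a two-finger parallel gripper is mounted at the origin on the work surface. World frame = base frame: x ahead of the robot, y to its left, z up, the work surface at z = 0. Lengths are in m, angles in rad, forces in N, time in s.
With the tool pointing down it reaches from about 0.375 to 0.9 m from the base axis. Payload 3.1 kg.
Tool frame: the origin (TCP) lies on the centre line of the jaws, within the pads' length; the fingertips stand 25 mm ahead of it and the grasp point (between the pads) lies 6 mm ahead of it (manip.tip_extent is the distance from the TCP to the fingertips, in m); z points along the fingers, y is the line along which they close (so a half turn about z gives the same grasp; the last joint's range is limited). The gripper opens to 85 mm and grips with 20 to 120 N. Pads are 22 mm wide; open, the fingers measure 114 mm over their backs; the gripper's body (76 mm by 85 mm) begins 54 mm behind the grasp point. The pads swing forward as they close: fully open they stand 13 mm farther back than shut.
Start: joints at [0.984, 0.527, 1.433, -0, 1.181, -0.178], TCP at [0.248, 0.573, 0.256] pointing down, gripper open.
Joint ranges: [-3.08, 3.08], [-0.75, 2.2], [0.22, 2.44], [-1.43, 4.57], [0, 2.65], [-2.85, 2.85]. Speed limits (rad/s): [2.79, 2.79, 3.14, 3.14, 3.14, 3.14].

### API

Orientations are given as a unit quaternion [x, y, z, w].
In Python, from station import readout, imaging, order, manip gives the robot as it stands.
- The arm moves only by the tool move_arm, never from a script. Its argument "rows" is a list of rows, each a list of 7 numbers: the turn, a rotation vector about the tool's x, y, z in degrees, then the shift along the tool's x, y, z in mm, then the closure, from 0 (fully open) to 1 (shut). A call has 1 to 12 rows; each row is the pose to reach, as a shift and turn from the pose commanded when the call began, along the tool's axes at that moment; what a row does not reach only later rows make up. A row lasts 1/12 s, in which the tool goes at most 41.7 mm and 7.16 degrees, less where a joint would pass 70% of its speed; a pose out of reach is approached as far as the arm can. A call with a gripper value outside its range is refused whole. The fingers move at their own pace and stop on an object; "squeeze" is the grip in N (left out, the last holds). Time passes only in rows, so rows that repeat a pose let the fingers close. It gives the time, the measured TCP pose, the force, the opening and the grip force at its end, in the units of the state.
- readout.sense(): the state, without advancing time (a new reading comes with each control period).
- imaging.snapshot(name): name is "scene" or "top"; returns a dict with "img" (420x560x3 uint8, red, green, blue), "z_map" (420x560 float32, m along the optical axis (not along the pixel's ray), 0 where there is no reading), "fovy" (degrees; the focal length in pixels is half the picture's height over the tangent of half this angle, whatever the lens; pixels are square), "cx", "cy" (the principal point, pixels), "rvec" (rotation vector, rad) and "tvec" (3), from world to camera coordinates, as OpenCV has them. Camera axes: x right, y down, z forward; pixel columns grow to the right and rows downward; lengths in m; the calibration is good to about 2 mm. A picture is of the moment at which its call begins.
- order.sign_off(): hands the job in; it is judged then, once.
The state is a dict: "t": time; "q": joint angles; "qd": joint speeds; "tau": joint torques, N m; "tcp_pos": TCP position; "tool_rot": TCP orientation; "force": force on the tool from outside, world axes, zero at the start; "ft_torque": the same for the moment, N m; "finger_gap": opening from 0.0 (shut) to 1.0 (fully open); "gripper_force": force on a finger pad.
Only numpy, scipy, OpenCV 4.12 (cv2) and the standard library are available. Lean on these libraries where they do the work, as an engineer would, in place of code of your own. Each camera call takes 0.05 s, during which the arm holds its last target. There are 200 camera calls.

### The job

Take the grease pot out of the turntable pit and stand it upright in the free part of the aluminium service tray. Then lift the turntable bridge out of its cradle, lower it upright over the brass spindle in the pit, turn it until the splines mesh - any of the six positions will do, but do not force it - and push it fully home against the spring-loaded collar. Finish with the hand still holding the bridge down, pressed home, while I put the retaining screw in from below; do not let go, and leave the other things on the layout where they are.

Things in the scene. Friction and masses are not known exactly. Their poses are not given: they have to be found in the camera images.
- pot: Grease pot: white screw-top jar with an orange label and a black lid, 36 mm in diameter, 55 mm tall, about 90 g. Origin at the centre of its underside, z up. It starts on the pit floor (4 mm above the table), about 60 mm from the spindle's axis.
- tray: Pale aluminium service tray, fixed, 200 mm (its x) by 130 mm (its y), 12 mm high, walls and floor 3 mm. Origin under its centre at table height, z up. An oiler (85 mm tall) and a paint pot (36 mm) stand in its +x half; the -x half, towards the robot, is free.
- module: Turntable module, fixed: grass-topped board 290 mm square, 30 mm high, with a round pit 200 mm in diameter in its middle, the pit floor 4 mm above the table. Origin under its centre at table height, z up.
- spindle: Brass spindle, fixed upright in the middle of the pit (a worm drive keeps it from turning). Origin on its axis at the pit floor, 4 mm above the table, z up. Six splines, 4.5 mm wide, reach out to 13 mm from the axis, at 0, 60, 120 ... degrees from its x axis; their tops are 13 mm above the pit floor.
- spindle_top (a point): Top of the spindle's smooth pilot nose, on the axis, 20.5 mm above the pit floor. The nose is 9 mm in radius above the splines up to 15.5 mm, then tapers to 6.5 mm at the top; it centres the hub before the splines meet.
- bridge: Turntable bridge: dark grey girders, brown planked deck, two rails; 184 mm long (its x), 46 mm wide (its y), 250 g within 15 percent. Origin at the centre of the underside of its hub, z up. Girder sides are flat from z 4 to 22 mm. It starts in the cradle, origin 18 mm above the table, hub hidden underneath.
- bridge_deck (a point): Middle of the bridge's deck, 22 mm above the bridge's origin (rails 2.5 mm higher); axes as the bridge's. Here the bridge balances and can be gripped across its 46 mm width from above; with the fingertips no more than 19 mm below the deck they stay clear of the pit floor when the bridge is home.
- bridge_cabin (a point): Roof of the yellow control cabin, out on the bridge's +y side near its +x end: 70 mm along x, 30.5 mm along y, 51 mm above the bridge's origin; the cabin is 26 by 19 mm.
- cradle: Service cradle, fixed: plywood base 190 mm (its x) by 84 mm, 10 mm high, two foam saddles under the girders at x -58 and 58 mm, each 30 mm long (tops at 22 mm, side lips to 29 mm). The bridge lies along its x, with its middle free for the fingers. Origin under its centre at table height, z up.
- collar (a joint): Dark steel collar round the spindle's foot, 35 mm in diameter, sprung upward. 0 = up (top 8 mm above the pit floor), 0.004 m = fully down, on its stop. It takes 5 N to start and 11 N to go fully down; the bridge's weight alone does not move it. Bridge origin above spindle origin: 13 mm riding on the spline tops, 8 mm meshed on the unpressed collar, 4 mm home.
- hub_mouth (a point): Open mouth of the brass hub under the bridge, at the bridge's origin, same axes: 19 mm deep, slots at 0, 60, 120 ... degrees from the bridge's x axis, so it meshes where the bridge's yaw equals the spindle's plus any multiple of 60 degrees. Play about 0.8 mm sideways, 5 degrees in turning; rightly turned it drops in under a light push.
- oiler: Bystander: clear oiler bottle with a red cap, 28 mm in diameter, 85 mm tall, in the tray; leave alone. Origin at the centre of its underside.
- paint: Bystander: small glass paint pot with a green lid, 32 mm in diameter, 36 mm tall, in the tray; leave alone. Origin at the centre of its underside.
- boxcar: Bystander: dark red boxcar, 135 mm long, 50 mm tall, on the siding along the right side. Origin at the centre of its underside.
- gondola: Bystander: green open wagon, 125 mm long, 36 mm tall, on the same siding. Origin at the centre of its underside.
- handset: Bystander: black hand controller with a red knob, 115 by 62 mm, 30 mm tall, on the grass. Origin at the centre of its underside.
- driver: Bystander: screwdriver, 170 mm long, lying on the grass. Origin at the middle of its length, underneath.
There are look-alikes about, which are no part of the job. What is shaped like the bridge but blue is not meant.

How it is judged:
By the outcome, as a careful person would: the job done as asked, in the order asked, and still so for the second after the job is handed in, while the arm keeps its last pose, push and grip.
It also fails if it takes over 48 s, if anything falls off the work surface, if the arm or the gripper's body presses on something with over 40 N, if the wrist force passes 120 N, or if a joint passes its speed limit or range.

## Working session

There is one attempt and no reset: what is moved stays moved. The work goes in short steps, Python scripts to look and compute and a tool call to move; the robot and the scene stay as the last step left them, time stands still between calls to the robot, and variables do not carry over. Pictures are saved under pics/ and viewed, at most 10 in all, crops included, and the job is handed in when it is done.

Besides the shell and the picture viewer there is one more tool, called after "Emit:" as name(argument=value, ...) on one line, values as JSON. move_arm: Moves the arm, as the interface text tells. Its arguments: {"type":"object","properties":{"rows":{"type":"array"},"squeeze":{"type":"number"}},"required":["rows"]}

```bash
ls; mkdir -p pics; cat > h.py <<'E'
import numpy as np, cv2
from scipy.spatial.transform import Rotation as R
from station import readout, imaging, order, manip
def snap(n):
    s=imaging.snapshot(n); h,w=s["z_map"].shape
    f=h/2/np.tan(np.radians(s["fovy"])/2)
    v,u=np.mgrid[:h,:w]; z=s["z_map"].astype(float)
    c=np.stack([(u-s["cx"])/f*z,(v-s["cy"])/f*z,z],-1)
    M=R.from_rotvec(np.ravel(s["rvec"])).as_matrix(); t=np.ravel(s["tvec"])
    P=(c-t)@M
    P[z==0]=np.nan
    return s,P
def save(img,name): cv2.imwrite("pics/"+name,img[...,::-1])
E
python3 - <<'E'
from h import *
s=readout.sense(); print({k:np.round(v,3) for k,v in s.items()}, manip.tip_extent)
for n in("top","scene"):
    s,P=snap(n); save(s["img"],n+"0.png"); np.savez(n+"0.npz",P=P,img=s["img"])
    print(n,s["fovy"],-R.from_rotvec(np.ravel(s["rvec"])).as_matrix().T@np.ravel(s["tvec"]))
E
```

```text
pics
{'t': np.float64(0.0), 'q': array([ 0.983,  0.528,  1.434, -0.   ,  1.181, -0.179]), 'qd': array([ 0.001,  0.001,  0.001,  0.001,  0.   , -0.001]), 'tau': array([-1.0000e-03, -4.4235e+01, -1.7802e+01, -0.0000e+00,  9.0000e-03,
        0.0000e+00]), 'tcp_pos': array([0.248, 0.573, 0.255]), 'tool_rot': array([ 0.203,  0.979, -0.001, -0.   ]), 'force': array([-0.126, -0.727,  0.113]), 'ft_torque': array([-0.041,  0.027, -0.013]), 'gripper_force': np.float64(0.0), 'finger_gap': np.float64(1.003)} 0.025
top 44.59084171233047 [0.25545353 0.02662773 1.51764006]
scene 46.24640700062316 [1.61506038 0.09219917 0.8288323 ]
```

View pics/top0.png

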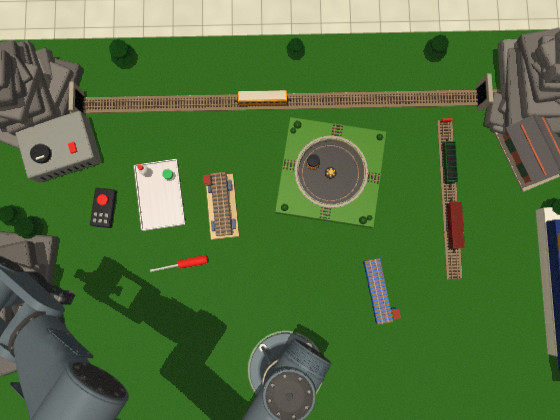

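View pics/scene0.png

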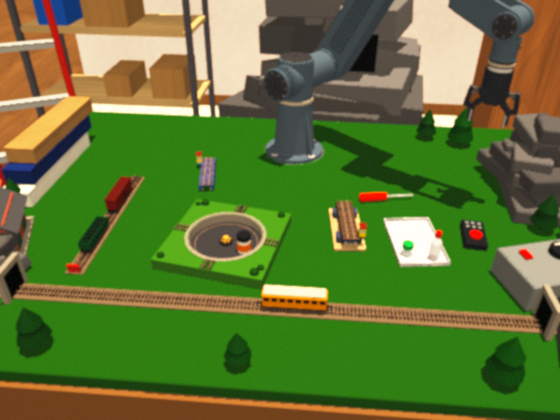

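Top view: bridge (221,205) with its red-roofed cabin at (207,181), cradle around it, pot (313,160), spindle (331,172), tray (160,195) with the oiler (142,172) and paint (168,174). The blue look-alike is at (379,290).

```bash
python3 - <<'E'
from h import *
d=np.load("top0.npz");P=d["P"];I=d["img"];H=cv2.cvtColor(I,cv2.COLOR_RGB2HSV)
def reg(u0,u1,v0,v1,zl,zh):
    m=np.zeros(I.shape[:2],bool);m[v0:v1,u0:u1]=1
    return m&(P[...,2]>zl)&(P[...,2]<zh)
def show(n,m):
    Q=P[m]; r=cv2.minAreaRect((Q[:,:2]*1000).astype(np.float32)); print(n,len(Q),"mean",Q.mean(0).round(4),"zmed",np.median(Q[:,2]).round(4),"rect",np.round(r[0],1),np.round(r[1],1),round(r[2],1))
show("pot",reg(300,325,148,172,.045,.08))
show("spindle",reg(322,342,162,182,.014,.04))
show("module",reg(270,392,110,232,.024,.034))
show("tray",reg(128,192,152,236,.008,.02)); show("trayall",reg(128,192,152,236,.001,.02))
show("tray objs",reg(128,192,152,236,.025,.12))
show("bridge deck",reg(200,245,165,242,.034,.048)); show("cabin",reg(195,222,168,195,.055,.09)); show("cradlebase",reg(200,245,165,242,.006,.014))
show("oiler",reg(128,155,155,182,.045,.12))
show("paint",reg(157,180,160,185,.025,.05))
# pit floor circle
show("pitfloor",reg(285,378,125,220,-.004,.012))
a=cv2.resize(I[160:186,318:346],None,fx=20,fy=20,interpolation=cv2.INTER_CUBIC)
b=cv2.resize(I[165:245,195:250],None,fx=6.5,fy=6.5,interpolation=cv2.INTER_CUBIC)
J=np.zeros((520,560+358-118,3),np.uint8);a=cv2.resize(a,(440,408));J[:408,:440]=a;J[:520,442:800]=b[:520,:358];save(J,"crop.png")
E
```

```text
pot 128 mean [ 0.6    -0.0932  0.0578] zmed 0.0581 rect [600.8 -93. ] [34.3 35.2] 6.6
spindle 51 mean [ 0.5731 -0.1461  0.0193] zmed 0.0179 rect [ 578.8 -145.1] [38.5 30.5] 14.1
module 5124 mean [ 0.5707 -0.1475  0.0293] zmed 0.0294 rect [ 573.3 -147.4] [290.8 292.8] 79.9
tray 358 mean [0.5183 0.3661 0.0115] zmed 0.0109 rect [514.7 371.3] [166.3 217.9] 88.8
trayall 2692 mean [0.5178 0.3665 0.0047] zmed 0.0039 rect [520.7 366.5] [256.5 191.3] 0.2
tray objs 190 mean [0.5767 0.371  0.0502] zmed 0.0422 rect [578.4 369.1] [96.4 27.7] 80.0
bridge deck 964 mean [0.4811 0.1797 0.0401] zmed 0.0399 rect [482.1 178.4] [185.2  68.3] 8.7
cabin 62 mean [0.5479 0.216  0.0683] zmed 0.0685 rect [548.1 216.3] [26.2 18.7] 7.6
cradlebase 490 mean [0.4678 0.1737 0.0095] zmed 0.0093 rect [487.3 178. ] [132.  229.2] 89.9
oiler 83 mean [0.5816 0.4011 0.0671] zmed 0.0624 rect [581.5 401.5] [21.7 25.6] 37.1
paint 87 mean [0.5721 0.3361 0.0378] zmed 0.0381 rect [571.8 336. ] [29.1 28.3] 35.2
pitfloor 3197 mean [ 0.5728 -0.1506  0.0034] zmed 0.0033 rect [ 576.7 -152.6] [281.5 291.7] 88.7
```

View pics/crop.png

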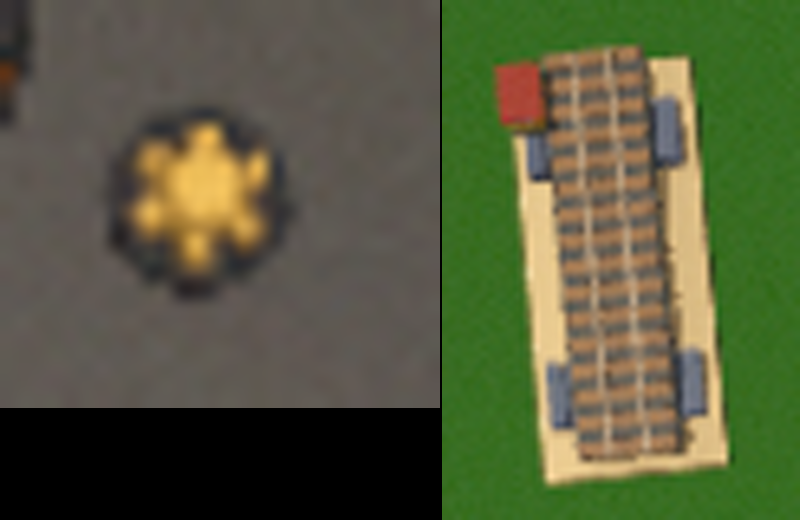

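```bash
cat >> h.py <<'E'
def plane(s,uv,z):
    f=210/np.tan(np.radians(s["fovy"])/2); M=R.from_rotvec(np.ravel(s["rvec"])).as_matrix(); C=-M.T@np.ravel(s["tvec"])
    uv=np.atleast_2d(uv).astype(float); d=np.c_[(uv-[s["cx"],s["cy"]])/f,np.ones(len(uv))]@M
    return C+d*((z-C[2])/d[:,2])[:,None]
def wmean(P,w): return (P*w[:,None]).sum(0)/w.sum()
E
python3 - <<'E'
from h import *
s,P=snap("top");I=s["img"];H=cv2.cvtColor(I,cv2.COLOR_RGB2HSV)
# brass
v,u=np.mgrid[158:188:.1,316:346:.1]
C=cv2.remap(I,u.astype(np.float32),v.astype(np.float32),cv2.INTER_CUBIC).astype(float)
w=np.clip((C[...,0]-C[...,2]-20)/100,0,1).ravel(); uv=np.c_[u.ravel(),v.ravel()]
X=plane(s,uv,.018); near=np.hypot(*(uv-[331,172]).T)<7; w=w*near
c=wmean(X,w); print("spindle brass c",c.round(4))
d=X[:,:2]-c[:2]; r=np.hypot(*d.T); a=np.arctan2(d[:,1],d[:,0])
for lo,hi in((.009,.013),(.010,.014),(.011,.016)):
    k=(r>lo)&(r<hi); q=(w[k]*np.exp(6j*a[k])).sum(); print("yaw",np.degrees(np.angle(q))/6,abs(q)/w[k].sum())
def rect(n,Q):
    r=cv2.minAreaRect((Q[:,:2]*1000).astype(np.float32)); print(n,np.round(r[0],1),np.round(r[1],1),round(r[2],2))
# deck without cabin: iterate in bridge frame
m=np.zeros(I.shape[:2],bool);m[165:242,200:245]=1; Q=P[m&(P[...,2]>.034)&(P[...,2]<.048)]
yaw=np.radians(8);c=np.array([.482,.178])
for _ in range(5):
    L=(Q[:,:2]-c)@np.array([[np.cos(yaw),-np.sin(yaw)],[np.sin(yaw),np.cos(yaw)]])
    k=(abs(L[:,1])<.027); q=Q[k]
    r=cv2.minAreaRect((q[:,:2]*1000).astype(np.float32)); ang=r[2] if r[2]<45 else r[2]-90
    c=np.array(r[0])/1000; yaw=np.radians(ang)
print("deck",c,np.degrees(yaw),r[1])
# edge fit: at each x bin, min & max y
L=(Q[:,:2]-c)@np.array([[np.cos(yaw),-np.sin(yaw)],[np.sin(yaw),np.cos(yaw)]])
xs=[];mid=[];lo=[];hi=[]
for x in np.arange(-.085,.05,.006):
    y=L[(abs(L[:,0]-x)<.003)&(abs(L[:,1])<.028),1]; xs.append(x);lo.append(y.min());hi.append(y.max())
for e in(lo,hi):
    p=np.polyfit(xs,e,1); print("edge",np.degrees(p[0]),p[1])
# cradle wood by colour, tray by colour
wood=(H[...,0]>8)&(H[...,0]<28)&(I[...,0]>180)
ms=np.zeros_like(m);ms[165:245,195:250]=1
vv,uu=np.nonzero(wood&ms); rect("cradle",plane(s,np.c_[uu,vv],.010))
tr=(H[...,1]<60)&(H[...,2]>150);mt=np.zeros_like(m);mt[150:240,125:195]=1
tt=cv2.morphologyEx((tr&mt).astype(np.uint8),cv2.MORPH_OPEN,np.ones((3,3)))
vv,uu=np.nonzero(tt); rect("tray",plane(s,np.c_[uu,vv],.012))
g=P[...,2];mm=np.zeros_like(m);mm[110:232,270:392]=1
Q=P[mm&(g>.026)&(g<.032)];rect("module",Q)
vv,uu=np.nonzero(np.isfinite(g)&mm&(g<.012)); uv=np.c_[uu,vv]; k=np.hypot(*(uv-[331,172]).T)<42
pm=np.zeros(m.shape,np.uint8);pm[vv[k],uu[k]]=1
E
```

```text
spindle brass c [ 0.5717 -0.1464  0.018 ]
yaw -7.785440801059466 0.3575285574971808
yaw -7.365643714435628 0.4657735654796883
yaw -7.090613668144431 0.5574707454581533
deck [0.4811123  0.18161943] 5.585394382476807 (183.73196411132812, 51.5920524597168)
edge -0.5817825074982363 -0.02421923356952188
edge -0.7082099388392149 0.020056737596023357
cradle [477.4 179.4] [187.9  82.2] 4.81
tray [515.6 365.5] [201.1 128.5] 7.38
module [ 573.1 -147. ] [290.1 291.8] 80.05
```

Emit:
move_arm(rows=[[0, 0, 24, -160, -130, 30, 0.1], [0, 0, 24, -160, -130, 30, 0.1], [0, 0, 24, -160, -130, 30, 0.1], [0, 0, 24, -160, -130, 30, 0.1], [0, 0, 60, -380, -305, 70, 0.1], [0, 0, 60, -380, -305, 70, 0.1], [0, 0, 60, -380, -305, 70, 0.1], [0, 0, 60, -380, -305, 70, 0.1], [0, 0, 60, -380, -305, 70, 0.1], [0, 0, 60, -380, -305, 70, 0.1], [0, 0, 60, -380, -305, 70, 0.1], [0, 0, 60, -380, -305, 70, 0.1]])

```text
t: 1.15
tcp_pos: [0.4769, 0.14, 0.1859]
tool_rot: [0.666, 0.746, -0.0, 0.0]
force: [0.5, 0.6, 0.1]
finger_gap: 0.897
gripper_force: 0.0
```

```bash
python3 - <<'E'
from h import *
print(st()); print(rel((.6005,-.093,.12),-27.4))
E
```

```text
t 1.15 tcp [0.4769 0.14   0.1859] yang 6.51 tilt [ 0. -0.] F [0.5 0.6 0.1] M [ 0.04 -0.03  0.02] gap 0.897 g 0.0
[   0.     0.    33.9 -245.5   96.4   66. ]
```

Emit:
move_arm(rows=[[0, 0, 34, -245.5, 96.5, 66, 0.1], [0, 0, 34, -245.5, 96.5, 66, 0.1], [0, 0, 34, -245.5, 96.5, 66, 0.1], [0, 0, 34, -245.5, 96.5, 66, 0.1], [0, 0, 34, -245.5, 96.5, 66, 0.1], [0, 0, 34, -245.5, 96.5, 66, 0.1], [0, 0, 34, -245.5, 96.5, 66, 0.1], [0, 0, 34, -245.5, 96.5, 66, 0.1], [0, 0, 34, -245.5, 96.5, 66, 0.1], [0, 0, 34, -245.5, 96.5, 66, 0.1]])

```text
t: 1.98
tcp_pos: [0.5988, -0.0895, 0.12]
tool_rot: [0.855, 0.519, -0.001, -0.001]
force: [0.1, 1.0, 0.3]
finger_gap: 0.905
gripper_force: 0.0
```

```bash
python3 - <<'E'
from h import *
print(st()); print(rel((.6005,-.093,.046),-27.4))
s,P=snap("scene");I=s["img"]
save(cv2.resize(I[150:270,160:320],(800,600),interpolation=cv2.INTER_CUBIC),"pre.png")
q=P[150:270,160:320].reshape(-1,3); t=readout.sense()["tcp_pos"]
k=(np.hypot(*(q[:,:2]-t[:2]).T)<.07)&(q[:,2]>.07); print("lowest finger z",np.sort(q[k,2])[:15].round(3))
E
```

```text
t 1.98 tcp [ 0.5988 -0.0895  0.12  ] yang -27.43 tilt [-0.002  0.001] F [0.1 1.  0.3] M [0.01 0.01 0.  ] gap 0.905 g 0.0
[-0.1  0.  -0.  -2.3  3.2 73.9]
lowest finger z [0.103 0.106 0.106 0.107 0.107 0.108 0.108 0.108 0.108 0.108 0.108 0.109
 0.109 0.109 0.109]
```

View pics/pre.png

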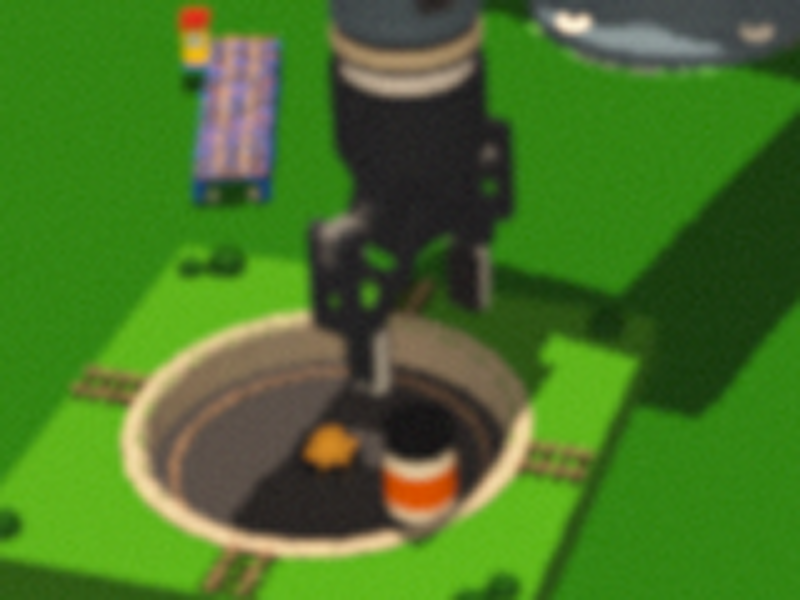

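Fingers (tips at about crop (375,390) and (480,305)) stand over the pot (420,470), and straddle it clear of the spindle (330,445). Descend and grip.

Emit:
move_arm(rows=[[0, 0, 0, -2.3, 3.2, 20, 0.1], [0, 0, 0, -2.3, 3.2, 40, 0.1], [0, 0, 0, -2.3, 3.2, 60, 0.1], [0, 0, 0, -2.3, 3.2, 78, 0.1], [0, 0, 0, -2.3, 3.2, 78, 0.1], [0, 0, 0, -2.3, 3.2, 78, 0.3], [0, 0, 0, -2.3, 3.2, 78, 0.5], [0, 0, 0, -2.3, 3.2, 78, 0.7], [0, 0, 0, -2.3, 3.2, 78, 0.8], [0, 0, 0, -2.3, 3.2, 78, 0.8], [0, 0, 0, -2.3, 3.2, 78, 0.8], [0, 0, 0, -2.3, 3.2, 78, 0.8]], squeeze=30)

```text
t: 3.03
tcp_pos: [0.6025, -0.0937, 0.044]
tool_rot: [0.855, 0.519, 0.001, 0.001]
force: [-0.4, 1.3, 6.5]
finger_gap: 0.412
gripper_force: 30.4
```

```bash
python3 - <<'E'
from h import *
print(st()); print(rel((.466,.359,.20),15))
E
```

```text
t 3.03 tcp [ 0.6025 -0.0937  0.044 ] yang -27.43 tilt [ 0.002 -0.   ] F [-0.4  1.3  6.5] M [0.29 0.12 0.04] gap 0.412 g 30.4
[ 1.000e-01  0.000e+00 -4.240e+01  3.391e+02 -3.293e+02 -1.565e+02]
```

Emit:
move_arm(rows=[[0, 0, 0, 0, 0, -15, 0.8], [0, 0, 0, 0, 0, -40, 0.8], [0, 0, 0, 0, 0, -70, 0.8], [0, 0, 0, 0, 0, -100, 0.8], [0, 0, 0, 20, -20, -125, 0.8], [0, 0, -5, 42, -40, -130, 0.8], [0, 0, -11, 66, -63, -130, 0.8], [0, 0, -17, 90, -87, -130, 0.8], [0, 0, -22, 114, -110, -130, 0.8], [0, 0, -28, 138, -133, -130, 0.8], [0, 0, -34, 162, -157, -130, 0.8], [0, 0, -40, 186, -180, -130, 0.8]])

```text
t: 4.03
tcp_pos: [0.5267, 0.1555, 0.1727]
tool_rot: [0.624, 0.782, 0.0, 0.0]
force: [1.4, -0.1, -1.1]
finger_gap: 0.413
gripper_force: 30.1
```

```bash
python3 - <<'E'
from h import *
print(st()); print(rel((.466,.359,.17),15))
E
```

```text
t 4.03 tcp [0.5267 0.1555 0.1727] yang 12.86 tilt [ 0.001 -0.   ] F [ 1.4 -0.1 -1.1] M [ 0.02  0.04 -0.03] gap 0.413 g 30.1
[  0.    0.   -2.1 211.9 -13.9   2.7]
```

Emit:
move_arm(rows=[[0, 0, -2, 35, -2, 2, 0.8], [0, 0, -2, 70, -4, 2, 0.8], [0, 0, -2, 105, -7, 2, 0.8], [0, 0, -2, 140, -9, 2, 0.8], [0, 0, -2, 170, -11, 2, 0.8], [0, 0, -2, 192, -13, 15, 0.8], [0, 0, -2, 205, -14, 35, 0.8], [0, 0, -2, 209, -14, 60, 0.8], [0, 0, -2, 209, -14, 85, 0.8], [0, 0, -2, 209, -14, 105, 0.8], [0, 0, -2, 209, -14, 110, 0.8], [0, 0, -2, 209, -14, 110, 0.8]])

```text
t: 5.03
tcp_pos: [0.4673, 0.3546, 0.061]
tool_rot: [0.612, 0.791, -0.002, -0.001]
force: [1.0, -0.3, -0.1]
finger_gap: 0.413
gripper_force: 30.1
```

```bash
python3 - <<'E'
from h import *
print(st()); print(rel((.466,.359,.0445),15))
s,P=snap("scene");I=s["img"]
save(cv2.resize(I[150:285,350:530],(800,600),interpolation=cv2.INTER_CUBIC),"place.png")
E
```

```text
t 5.03 tcp [0.4673 0.3546 0.061 ] yang 14.57 tilt [-0.003 -0.002] F [ 1.  -0.3 -0.1] M [ 0.02  0.04 -0.  ] gap 0.413 g 30.1
[-0.2  0.  -0.4  4.6 -0.1 16.5]
```

View pics/place.png

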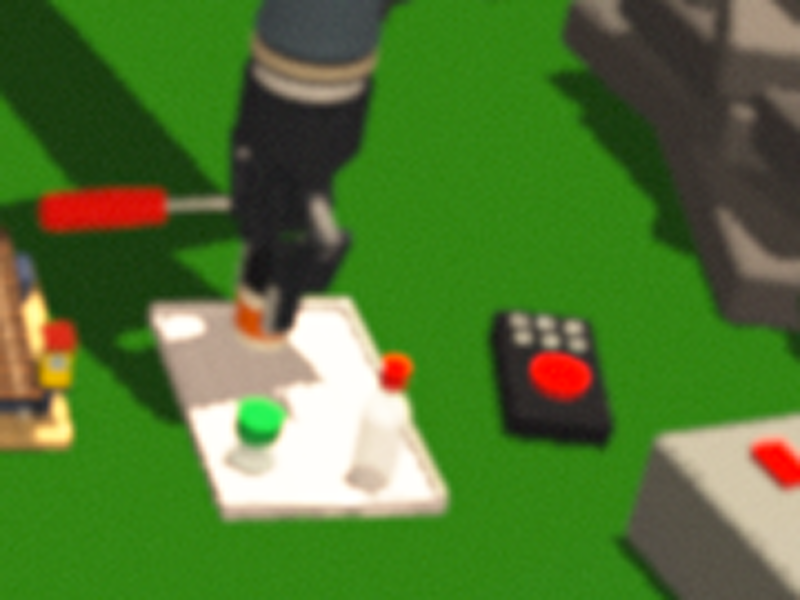

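The pot hangs upright over the tray's free half (crop (262,320)), clear of paint (260,420) and oiler (375,440). Lower slowly.

Emit:
move_arm(rows=[[0, 0, 0, 1, 0, 8, 0.8], [0, 0, 0, 1, 0, 12, 0.8], [0, 0, 0, 1, 0, 14, 0.8], [0, 0, 0, 1, 0, 15, 0.8], [0, 0, 0, 1, 0, 16, 0.8], [0, 0, 0, 1, 0, 17, 0.8], [0, 0, 0, 1, 0, 17, 0.8], [0, 0, 0, 1, 0, 17, 0.8]])

```text
t: 5.75
tcp_pos: [0.4682, 0.3561, 0.0454]
tool_rot: [0.612, 0.791, 0.0, 0.0]
force: [-0.1, 0.5, -1.1]
finger_gap: 0.413
gripper_force: 30.1
```

Emit:
move_arm(rows=[[0, 0, 0, 0, 0, 0.5, 0.8], [0, 0, 0, 0, 0, 1, 0.8], [0, 0, 0, 0, 0, 1.5, 0.8], [0, 0, 0, 0, 0, 2, 0.8], [0, 0, 0, 0, 0, 2, 0.8]])

```text
t: 6.17
tcp_pos: [0.468, 0.3561, 0.0432]
tool_rot: [0.612, 0.791, -0.0, -0.0]
force: [0.1, 0.3, -0.7]
finger_gap: 0.408
gripper_force: 30.1
```

Emit:
move_arm(rows=[[0, 0, 0, 0, 0, 0.5, 0.8], [0, 0, 0, 0, 0, 1, 0.8], [0, 0, 0, 0, 0, 1, 0.8]])

```text
t: 6.42
tcp_pos: [0.4681, 0.3561, 0.043]
tool_rot: [0.612, 0.791, 0.0, 0.0]
force: [-1.2, -0.9, 4.5]
finger_gap: 0.415
gripper_force: 30.7
```

Emit:
move_arm(rows=[[0, 0, 0, 0, 0, 0, 0.5], [0, 0, 0, 0, 0, 0, 0.35], [0, 0, 0, 0, 0, 0, 0.25], [0, 0, 0, 0, 0, 0, 0.25], [0, 0, 0, 0, 0, 0, 0.25], [0, 0, 0, 0, 0, -15, 0.2], [0, 0, 0, 0, 0, -40, 0.2], [0, 0, 0, 0, 0, -80, 0.2], [0, 0, 0, 0, 0, -110, 0.2], [0, 0, 0, 0, 0, -110, 0.2]])

```text
t: 7.25
tcp_pos: [0.4716, 0.3581, 0.1584]
tool_rot: [0.612, 0.791, 0.006, 0.003]
force: [-0.2, 0.2, 0.4]
finger_gap: 0.801
gripper_force: 0.0
```

```bash
python3 - <<'E'
from h import *
print(st()); print(rel((.481,.1797,.10),94.9), rel((.481,.1797,.15),94.9))
s,P=snap("top");I=s["img"]; g=P[...,2]; m=np.hypot(P[...,0]-.468,P[...,1]-.356)<.05
q=P[m&(g>.045)&(g<.075)]; print("pot?",len(q),q.mean(0) if len(q) else 0, cv2.minAreaRect((q[:,:2]*1000).astype(np.float32)) if len(q)>3 else 0)
s,P=snap("scene");q=P[(np.hypot(P[...,0]-.468,P[...,1]-.356)<.03)&(P[...,2]>.02)&(P[...,2]<.075)];print(len(q),q.mean(0),q.max(0))
E
```

```text
t 7.25 tcp [0.4716 0.3581 0.1584] yang 14.59 tilt [0.011 0.006] F [-0.2  0.2  0.4] M [ 0.03 -0.03 -0.  ] gap 0.801 g 0.0
[   0.7    0.4  -80.3 -175.1  -36.6   57.5] [   0.7    0.4  -80.3 -175.   -36.     7.5]
pot? 60 [0.47080361 0.34646044 0.05619512] ((471.4068603515625, 345.89996337890625), (33.458641052246094, 15.962535858154297), 22.584585189819336)
220 [0.47956639 0.3544273  0.04518501] [0.49411921 0.37423688 0.06144113]
```

Emit:
move_arm(rows=[[0, 0, -80.3, -174, -32, 0, 0.15], [0, 0, -80.3, -174, -32, 0, 0.15], [0, 0, -80.3, -174, -32, 0, 0.15], [0, 0, -80.3, -174, -32, 0, 0.15], [0, 0, -80.3, -174, -32, 0, 0.15], [0, 0, -80.3, -174, -32, 0, 0.15], [0, 0, -80.3, -174, -32, 0, 0.15], [0, 0, -80.3, -174, -32, 0, 0.15], [0, 0, -80.3, -174, -32, 0, 0.15], [0, 0, -80.3, -174, -32, 0, 0.15], [0, 0, -80.3, -174, -32, 0, 0.15], [0, 0, -80.3, -174, -32, 0, 0.15]])

```text
t: 8.35
tcp_pos: [0.4795, 0.1794, 0.1504]
tool_rot: [-0.045, 0.999, -0.0, -0.002]
force: [-0.1, 0.3, -0.3]
finger_gap: 0.854
gripper_force: 0.0
```

Emit:
move_arm(rows=[[0, 0, 0, 0, 0, 0, 0.15], [0, 0, 0, 0, 0, 0, 0.15], [0, 0, 0, 0, 0, 0, 0.15]])

```text
t: 8.6
tcp_pos: [0.4802, 0.1796, 0.1514]
tool_rot: [-0.042, 0.999, -0.0, -0.001]
force: [0.2, -0.7, -0.3]
finger_gap: 0.849
gripper_force: 0.0
```

```bash
python3 - <<'E'
from h import *
print(st()); print(rel((.481,.1797,.0435),94.9))
E
```

```text
t 8.60 tcp [0.4802 0.1796 0.1514] yang 94.79 tilt [-0.002 -0.   ] F [ 0.2 -0.7 -0.3] M [-0.01  0.01  0.02] gap 0.849 g 0.0
[-0.000e+00 -1.000e-01 -1.000e-01 -1.000e+00  1.000e-01  1.079e+02]
```

Emit:
move_arm(rows=[[0, 0, 0, -1, 0, 30, 0.15], [0, 0, 0, -1, 0, 60, 0.15], [0, 0, 0, -1, 0, 85, 0.15], [0, 0, 0, -1, 0, 100, 0.15], [0, 0, 0, -1, 0, 106, 0.15], [0, 0, 0, -1, 0, 106, 0.15], [0, 0, 0, -1, 0, 106, 0.3], [0, 0, 0, -1, 0, 106, 0.4], [0, 0, 0, -1, 0, 106, 0.5], [0, 0, 0, -1, 0, 106, 0.6], [0, 0, 0, -1, 0, 106, 0.7], [0, 0, 0, -1, 0, 106, 0.7]], squeeze=80)

```text
t: 9.6
tcp_pos: [0.4827, 0.18, 0.0479]
tool_rot: [-0.043, 0.999, 0.0, 0.001]
force: [-1.0, 1.5, 6.4]
finger_gap: 0.521
gripper_force: 81.9
```

Emit:
move_arm(rows=[[0, 0, 0, 0, 0, 0, 0.8], [0, 0, 0, 0, 0, 0, 0.8], [0, 0, 0, 0, 0, 0, 0.8]])

```text
t: 9.85
tcp_pos: [0.4827, 0.18, 0.0479]
tool_rot: [-0.043, 0.999, 0.0, 0.001]
force: [-0.4, 0.9, 5.5]
finger_gap: 0.514
gripper_force: 81.9
```

```bash
python3 - <<'E'
from h import *
print(st())
s,P=snap("scene");I=s["img"]
save(cv2.resize(I[160:260,290:420],(780,600),interpolation=cv2.INTER_CUBIC),"grip.png")
E
```

```text
t 9.85 tcp [0.4827 0.18   0.0479] yang 94.88 tilt [0.003 0.   ] F [-0.4  0.9  5.5] M [0.1  0.14 0.06] gap 0.514 g 81.9
```

View pics/grip.png

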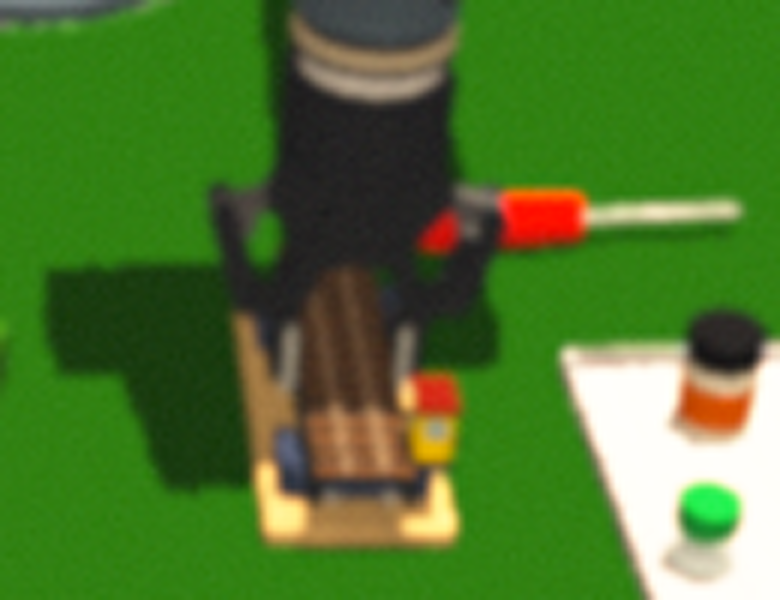

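The hand grips the bridge mid-girder (crop (345,350)), pot standing upright in the tray (720,375). Lift and carry.

Emit:
move_arm(rows=[[0, 0, 0, 0, 0, -8, 0.8], [0, 0, 0, 0, 0, -20, 0.8], [0, 0, 0, 0, 0, -38, 0.8], [0, 0, 0, 0, 0, -60, 0.8], [0, 0, 0, 0, 0, -85, 0.8], [0, 0, 0, -2, -10, -100, 0.8], [0, 0, 1, -6, -30, -105, 0.8], [0, 0, 2, -11, -55, -105, 0.8], [0, 0, 3, -16, -85, -105, 0.8], [0, 0, 4, -22, -115, -105, 0.8], [0, 0, 5, -27, -145, -105, 0.8], [0, 0, 6, -33, -175, -105, 0.8]], squeeze=100)

```text
t: 10.9
tcp_pos: [0.5293, 0.0069, 0.1519]
tool_rot: [0.01, 1.0, 0.0, -0.0]
force: [0.4, 0.3, -2.1]
finger_gap: 0.51
gripper_force: 103.3
```

```bash
python3 - <<'E'
from h import *
print(st()); print(rel((.5737,-.1467,.148),82.7))
E
```

```text
t 10.90 tcp [0.5293 0.0069 0.1519] yang 88.84 tilt [-0.  0.] F [ 0.4  0.3 -2.1] M [ 0.05 -0.02 -0.01] gap 0.510 g 103.3
[  -0.    -0.     6.1  -47.6 -152.7    3.9]
```

Emit:
move_arm(rows=[[0, 0, 1, -7, -25, 4, 0.8], [0, 0, 3, -16, -50, 4, 0.8], [0, 0, 4, -24, -77, 10, 0.8], [0, 0, 6, -32, -103, 18, 0.8], [0, 0, 6, -39, -125, 26, 0.8], [0, 0, 6, -44, -140, 33, 0.8], [0, 0, 6, -46.5, -149, 39, 0.8], [0, 0, 6, -47.6, -152.7, 44, 0.8], [0, 0, 6, -47.6, -152.7, 44, 0.8], [0, 0, 6, -47.6, -152.7, 44, 0.8], [0, 0, 6, -47.6, -152.7, 44, 0.8], [0, 0, 6, -47.6, -152.7, 44, 0.8]])

```text
t: 11.9
tcp_pos: [0.5741, -0.1441, 0.1077]
tool_rot: [0.061, 0.998, 0.0, -0.0]
force: [0.6, 0.1, -3.1]
finger_gap: 0.513
gripper_force: 103.2
```

```bash
python3 - <<'E'
from h import *
print(st()); s,P=snap("top");I=s["img"]; np.savez("top1.npz",P=P,img=I); p=readout.sense()["tcp_pos"]
a=cv2.resize(I[115:232,275:392],(600,600),interpolation=cv2.INTER_CUBIC); save(a,"over.png")
a=np.radians(82.7-90); M=np.array([[np.cos(a),-np.sin(a)],[np.sin(a),np.cos(a)]])
L=(P[...,:2]-p[:2])@M; zd=p[2]-.0299+.022; g=P[...,2]
m=(abs(g-zd)<.007)&(abs(L[...,0])<.105)&(abs(L[...,1])<.028)
l=L[m]; print(m.sum(),"x range",l.min(0),l.max(0), "zd",zd,"z med",np.median(g[m]))
for x in np.arange(-.09,.095,.01):
    k=abs(l[:,0]-x)<.005
    if k.sum()>8: print(round(x,3),k.sum(),l[k,1].min().round(4),l[k,1].max().round(4),np.median(g[m][k]).round(4))
m=(abs(g-(zd+.029))<.008)&(abs(L[...,0]-.07)<.03)&(abs(L[...,1]-.0305)<.025); print("cabin",m.sum(),(L[m].min(0)+L[m].max(0))/2,L[m].mean(0))
E
```

```text
t 11.90 tcp [ 0.5741 -0.1441  0.1077] yang 82.96 tilt [-0.  0.] F [ 0.6  0.1 -3.1] M [-0.01 -0.04 -0.05] gap 0.513 g 103.2
2 x range [0.05804308 0.01827762] [0.08630886 0.02731388] zd 0.0998606625516307 z med 0.09896474076009862
cabin 3 [0.06264611 0.02476187] [0.06265786 0.0247589 ]
```

View pics/over.png

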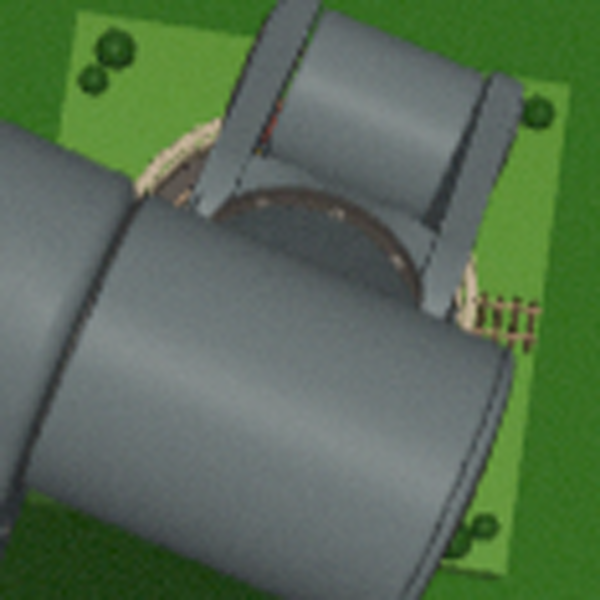

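The arm hides the bridge in the top view (only a sliver of the cabin's red roof at (270,120)), so I use the scene camera.

```bash
cat > meas.py <<'E'
from h import *
s,P=snap("scene");I=s["img"];st8=readout.sense();p=st8["tcp_pos"];R0=R.from_quat(st8["tool_rot"]).as_matrix()
yaw=np.arctan2(R0[1,1],R0[0,1])-np.pi/2; M=np.array([[np.cos(yaw),-np.sin(yaw)],[np.sin(yaw),np.cos(yaw)]])
print(st()); L=(P[...,:2]-p[:2])@M; g=P[...,2]-p[2]
H=cv2.cvtColor(I,cv2.COLOR_RGB2HSV)
near=(abs(L[...,0]-.06)<.06)&(abs(L[...,1])<.06)
m=near&(abs(g-.0211)<.006)&(L[...,0]>.05)&(L[...,1]>.01)
if m.sum()>3: print("cabin roof",m.sum(),L[m].min(0).round(4),L[m].max(0).round(4),g[m].mean().round(4))
m=near&(abs(g+.006)<.006)&(abs(L[...,1])<.03)
l=L[m]
for x in np.arange(.02,.1,.008):
    k=abs(l[:,0]-x)<.004
    if k.sum()>5: print(round(x,3),k.sum(),l[k,1].min().round(4),l[k,1].max().round(4),np.median(g[m][k]).round(4))
print("xmax",l.max(0))
E
python3 meas.py; python3 - <<'E'
from h import *
s,P=snap("scene"); save(cv2.resize(s["img"][140:280,150:310],(800,600),interpolation=cv2.INTER_CUBIC),"over2.png")
E
```

```text
t 12.00 tcp [ 0.5743 -0.1445  0.1077] yang 82.95 tilt [ 0. -0.] F [ 0.3  0.4 -2.5] M [ 0.04 -0.03 -0.02] gap 0.511 g 103.2
cabin roof 64 [0.0541 0.0216] [0.0852 0.0414] 0.0211
0.02 22 -0.0201 0.0217 -0.0063
0.028 21 -0.0215 0.0058 -0.0063
0.036 21 -0.0219 0.0027 -0.0068
0.044 25 -0.0219 0.0102 -0.0072
0.052 26 -0.0217 0.0115 -0.0068
0.06 29 -0.0233 0.0154 -0.007
0.068 29 -0.0226 0.0175 -0.0064
0.076 40 -0.0217 0.0274 -0.0072
0.084 44 -0.0186 0.0295 -0.0071
0.092 38 -0.0231 0.0235 -0.0082
xmax [0.09546398 0.02997954]
```

View pics/over2.png

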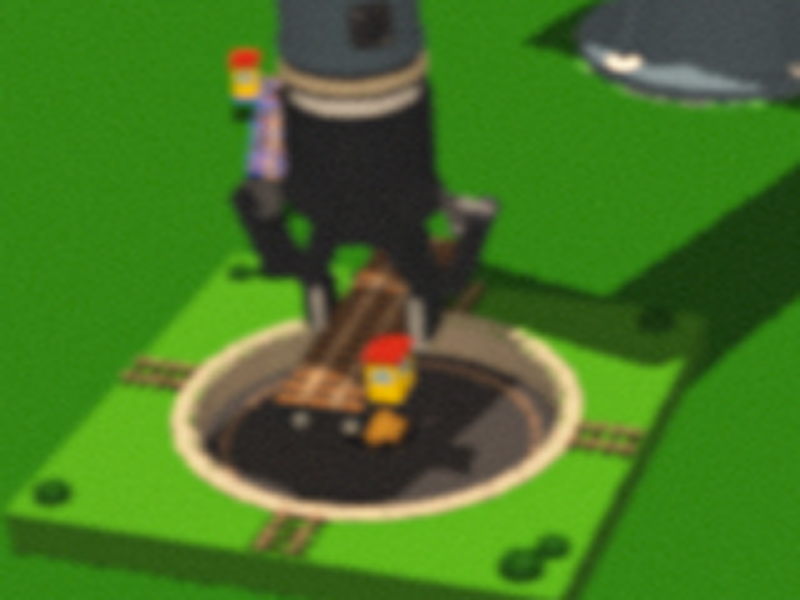

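The bridge hangs level in the hand over the pit, its end at (320,385) and cabin at (385,370); the spindle shows at (385,428). I check the two cameras against each other.

```bash
python3 - <<'E'
from h import *
d=np.load("scene0.npz");P=d["P"];I=d["img"];H=cv2.cvtColor(I,cv2.COLOR_RGB2HSV);g=P[...,2]
near=np.hypot(P[...,0]-.572,P[...,1]+.147)<.22
Q=P[near&(g>.026)&(g<.033)]; print("module",cv2.minAreaRect((Q[:,:2]*1000).astype(np.float32)))
m=(np.hypot(P[...,0]-.572,P[...,1]+.147)<.025)&(g>.0135); q=P[m];print("spindle",m.sum(),q.mean(0),q.min(0),q.max(0))
t=q[q[:,2]>.021]; print("nose",len(t),t.mean(0),t.min(0),t.max(0))
a=np.radians(4.9);M=np.array([[np.cos(a),-np.sin(a)],[np.sin(a),np.cos(a)]])
L=(P[...,:2]-[.481,.1797])@M
m=(abs(g-.069)<.006)&(abs(L[...,0]-.07)<.03)&(abs(L[...,1]-.03)<.025); print("cabin",m.sum(),L[m].min(0),L[m].max(0))
m=(abs(g-.040)<.006)&(abs(L[...,0])<.11)&(abs(L[...,1])<.03); l=L[m]
print("deck",l.min(0),l.max(0),np.median(g[m]))
E
```

```text
module ((573.8067626953125, -146.28285217285156), (292.7969970703125, 299.0410461425781), 80.08992004394531)
spindle 60 [ 0.57811748 -0.1447108   0.01937998] [ 0.56051477 -0.1589857   0.01354324] [ 0.5894471  -0.12885109  0.02741981]
nose 21 [ 0.57654073 -0.14567766  0.02405606] [ 0.5666354  -0.15401747  0.02150285] [ 0.58471063 -0.13743146  0.02741981]
cabin 57 [0.05775732 0.02209823] [0.08680833 0.04109289]
deck [-0.09313566 -0.02328409] [0.09744777 0.02995492] 0.04077359929878001
```

```bash
python3 - <<'E'
from h import *
print(rel((.5747,-.1470,.058),82.7))
E
```

```text
[-0.   0.   0.2 -0.6 -2.3 49.7]
```

Emit:
move_arm(rows=[[0, 0, 0.2, -0.6, -2.3, 15, 0.8], [0, 0, 0.2, -0.6, -2.3, 30, 0.8], [0, 0, 0.2, -0.6, -2.3, 42, 0.8], [0, 0, 0.2, -0.6, -2.3, 48, 0.8], [0, 0, 0.2, -0.6, -2.3, 49.5, 0.8], [0, 0, 0.2, -0.6, -2.3, 49.5, 0.8], [0, 0, 0.2, -0.6, -2.3, 49.5, 0.8]])

```text
t: 12.63
tcp_pos: [0.5749, -0.1478, 0.0582]
tool_rot: [0.064, 0.998, -0.0, 0.0]
force: [-0.1, -0.5, -1.4]
finger_gap: 0.511
gripper_force: 103.3
```

```bash
python3 - <<'E'
from h import *
print(st(),rel((.5747,-.1470,.051),82.7))
E
```

```text
t 12.63 tcp [ 0.5749 -0.1478  0.0582] yang 82.68 tilt [ 0.001 -0.   ] F [-0.1 -0.5 -1.4] M [-0.03  0.02 -0.01] gap 0.511 g 103.3 [-0.   0.  -0.   0.3  0.8  7.2]
```

Emit:
move_arm(rows=[[0, 0, 0, 0, 0.5, 2, 0.8], [0, 0, 0, 0, 0.5, 4, 0.8], [0, 0, 0, 0, 0.5, 6, 0.8], [0, 0, 0, 0, 0.5, 7, 0.8], [0, 0, 0, 0, 0.5, 7, 0.8]])

```text
t: 13.05
tcp_pos: [0.5745, -0.1472, 0.0506]
tool_rot: [0.064, 0.998, 0.0, -0.0]
force: [0.8, -0.0, -3.2]
finger_gap: 0.512
gripper_force: 103.3
```

```bash
python3 -c "
from h import *
print(st())"
```

```text
t 13.05 tcp [ 0.5745 -0.1472  0.0506] yang 82.68 tilt [-0.  0.] F [ 0.8 -0.  -3.2] M [ 0.05 -0.01 -0.  ] gap 0.512 g 103.3
```

Emit:
move_arm(rows=[[0, 0, 0, 0, 0, 1, 0.8], [0, 0, 0, 0, 0, 2, 0.8], [0, 0, 0, 0, 0, 3, 0.8], [0, 0, 0, 0, 0, 4, 0.8], [0, 0, 0, 0, 0, 5, 0.8], [0, 0, 0, 0, 0, 5, 0.8], [0, 0, 0, 0, 0, 5, 0.8]])

```text
t: 13.63
tcp_pos: [0.5745, -0.1472, 0.0456]
tool_rot: [0.064, 0.998, 0.0, -0.0]
force: [-0.0, 0.8, -2.7]
finger_gap: 0.511
gripper_force: 103.3
```

```bash
python3 -c "
from h import *
print(st())"
```

```text
t 13.63 tcp [ 0.5745 -0.1472  0.0456] yang 82.68 tilt [-0.  0.] F [-0.   0.8 -2.7] M [0.08 0.   0.01] gap 0.511 g 103.3
```

Emit:
move_arm(rows=[[0, 0, 0, 0, 0, 1, 0.8], [0, 0, 0, 0, 0, 2, 0.8], [0, 0, 0, 0, 0, 3, 0.8], [0, 0, 0, 0, 0, 4, 0.8], [0, 0, 0, 0, 0, 4, 0.8], [0, 0, 0, 0, 0, 4, 0.8]])

```text
t: 14.13
tcp_pos: [0.5746, -0.1472, 0.0421]
tool_rot: [0.064, 0.998, 0.0, -0.0]
force: [-0.9, 1.9, 0.8]
finger_gap: 0.509
gripper_force: 103.7
```

```bash
python3 -c "
from h import *
print(st())"
```

```text
t 14.13 tcp [ 0.5746 -0.1472  0.0421] yang 82.67 tilt [-0.  0.] F [-0.9  1.9  0.8] M [ 0.28  0.18 -0.03] gap 0.509 g 103.7
```

Contact came at the meshed-on-collar height, so the splines are engaged. Pressing down.

Emit:
move_arm(rows=[[0, 0, 0, 0, 0, 0.7, 0.8], [0, 0, 0, 0, 0, 1.4, 0.8], [0, 0, 0, 0, 0, 2.1, 0.8], [0, 0, 0, 0, 0, 2.8, 0.8], [0, 0, 0, 0, 0, 3.5, 0.8], [0, 0, 0, 0, 0, 3.5, 0.8], [0, 0, 0, 0, 0, 3.5, 0.8]])

```text
t: 14.72
tcp_pos: [0.5746, -0.1472, 0.039]
tool_rot: [0.064, 0.998, 0.0, 0.0]
force: [-2.7, 1.9, 6.4]
finger_gap: 0.508
gripper_force: 104.2
```

```bash
python3 -c "
from h import *
print(st())"
```

```text
t 14.72 tcp [ 0.5746 -0.1472  0.039 ] yang 82.68 tilt [0. 0.] F [-2.7  1.9  6.4] M [0.31 0.35 0.02] gap 0.508 g 104.2
```

Emit:
move_arm(rows=[[0, 0, 0, 0, 0, 0.7, 0.8], [0, 0, 0, 0, 0, 1.4, 0.8], [0, 0, 0, 0, 0, 2.1, 0.8], [0, 0, 0, 0, 0, 2.5, 0.8], [0, 0, 0, 0, 0, 2.5, 0.8], [0, 0, 0, 0, 0, 2.5, 0.8]])

```text
t: 15.22
tcp_pos: [0.5746, -0.1472, 0.038]
tool_rot: [0.064, 0.998, -0.0, 0.0]
force: [-4.4, 2.4, 16.0]
finger_gap: 0.506
gripper_force: 105.5
```

```bash
python3 -c "
from h import *
print(st())"; python3 meas.py
```

```text
t 15.22 tcp [ 0.5746 -0.1472  0.038 ] yang 82.69 tilt [ 0. -0.] F [-4.4  2.4 16. ] M [0.51 0.76 0.  ] gap 0.506 g 105.5
t 15.27 tcp [ 0.5746 -0.1472  0.038 ] yang 82.69 tilt [ 0. -0.] F [-3.9  3.3 15.2] M [ 0.45  0.78 -0.01] gap 0.507 g 105.5
cabin roof 61 [0.056  0.0207] [0.0863 0.0407] 0.0212
0.02 30 -0.0227 0.0222 -0.0069
0.028 23 -0.0208 0.009 -0.0075
0.036 22 -0.0223 0.0071 -0.0071
0.044 24 -0.0225 0.0096 -0.007
0.052 27 -0.0226 0.0115 -0.0071
0.06 26 -0.0234 0.0164 -0.007
0.068 33 -0.0208 0.0192 -0.0066
0.076 40 -0.0206 0.0293 -0.0069
0.084 40 -0.0229 0.0283 -0.0073
0.092 36 -0.0286 0.0231 -0.0079
xmax [0.11994237 0.0299659 ]
```

Emit:
move_arm(rows=[[0, 0, 0, 0.3, -0.1, 0.2, 0.8], [0, 0, 0, 0.5, -0.2, 0.4, 0.8], [0, 0, 0, 0.5, -0.2, 0.4, 0.8], [0, 0, 0, 0.5, -0.2, 0.4, 0.8], [0, 0, 0, 0.5, -0.2, 0.4, 0.8]])

```text
t: 15.68
tcp_pos: [0.5746, -0.1472, 0.0379]
tool_rot: [0.064, 0.998, -0.0, 0.001]
force: [-3.6, 3.3, 17.3]
finger_gap: 0.514
gripper_force: 105.5
```

```bash
python3 - <<'E'
from h import *
print(st()); s,P=snap("top"); g=P[...,2]
q=P[(np.hypot(P[...,0]-.468,P[...,1]-.356)<.05)&(g>.045)&(g<.07)];print("pot",len(q),cv2.minAreaRect((q[:,:2]*1000).astype(np.float32)),np.median(q[:,2]))
s,P=snap("scene"); save(cv2.resize(s["img"][140:290,150:490],(800,353),interpolation=cv2.INTER_CUBIC),"end.png")
E
```

```text
t 15.68 tcp [ 0.5746 -0.1472  0.0379] yang 82.68 tilt [ 0.001 -0.   ] F [-3.6  3.3 17.3] M [0.62 0.61 0.01] gap 0.514 g 105.5
pot 134 ((467.28546142578125, 355.3594970703125), (34.474796295166016, 36.25890350341797), 20.12413215637207) 0.05696367051057333
```

View pics/end.png

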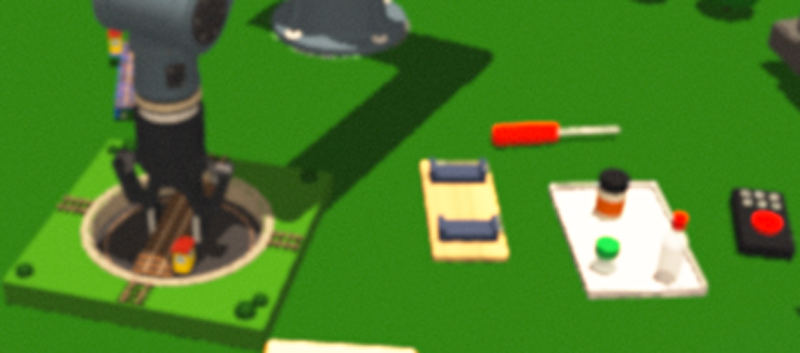

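The bridge sits down in the pit (175,230), pressed by the hand. The pot stands upright in the tray (612,195), the cradle is empty (463,210), and everything else is untouched.

```bash
python3 -c "
from station import order
print(order.sign_off())"
```

```text
the job is handed in; nothing more can be done
None
```

The grease pot stands upright in the free half of the tray, and the bridge is meshed on the spindle and pressed fully home, with the hand still holding it down at about 17 N; the job is handed in at about 16 s of the 48 s allowed.

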